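# Find and cure the rocking corner under a pharmacy balance

### The job

The balance is unsteady because one corner of the aluminium plate under it rocks on a soft cushion. With the fingertips press down on the plate's corners in turn until you find the one that gives, push the thumb tab of that corner's shim lever down until it lies flat at its stop, then press on the same corner again to check that it now stands firm. Leave the other three shim levers up, lift nothing, do not touch the balance, and do not disturb the bottles, carton and cup standing round it.

Things in the scene. Friction and masses are not known exactly. Their poses are not given: they have to be found in the camera images.
- frame: fixed grey levelling frame on the worktop, base 178 x 256 x 6 mm (x, y, z) with four tongues under the shim levers, 416 mm over all in y. Origin under its centre, on the worktop; x points away from the robot side (rear), y to the left. It stands at various places and yaws.
- plate: loose levelling plate of bare aluminium, 170 x 240 x 12 mm, 1.3 kg, lying level on four rubber cushions in the frame (one under each corner), kept in place by four low lugs. Origin at the centre of its underside, 28 mm above the worktop; axes as the frame's. Its top is 40 mm above the worktop.
- balance: white compact balance with a round steel pan, 146 x 120 x 43 mm, loose on the middle of the plate; its origin is at the centre of its underside on the plate's top. Its top is 83 mm above the worktop. Not to be touched.
- white_bottle_mid (a point): bystander: white tablet bottle with a blue cap, 42 mm across, 70 mm tall, standing between the two left levers; its centre
- flat_carton_mid (a point): bystander: medicine carton 40 x 80 x 30 mm lying between the two right levers; its centre
- dose_cup_mid (a point): bystander: clear dose cup, 66 mm across, 44 mm tall, in front of the plate; its centre
- amber_bottle_mid (a point): bystander: amber tablet bottle with a black cap, 50 mm across, 85 mm tall, to the right behind; its centre
- corner_fl (a point): place to press on the front left corner of the plate: on its top, above the cushion, 20 mm in from both edges; the balance is 40 mm away. Three corners stand firm; the soft one springs down 4 mm under a press of about 5 N, then stops (8 N is a good press), and comes back when let go. Which one it is changes and cannot be seen. With its shim flat it stays up under the same press.
- tab_fl (a point): middle of the top of the front left shim lever's thumb tab (24 x 24 x 5 mm). The steel lever points straight out from the plate's left side; its hinge is 36 mm out from point corner_fl, 20 mm above the worktop; the lever ends 69 mm from the hinge. Tab up: 59 mm above the worktop, 41 mm out from the hinge; flat: 24 mm and 57 mm. A press straight down 48 mm out from the hinge stays on it.
- shim_fl (a joint): front left shim lever, rad: 0 = up (tilted up 40 degrees), 0.70 = flat, at its stop. Takes 5 to 10 N at the tab, up to 15 N in moments, has no spring, stays where it is left. Going flat it jacks the cushion under that corner up 4 mm: this takes up the play of the soft cushion, but at a firm corner it would raise the plate 4 mm out of level.
- corner_fr (a point): place to press on the front right corner of the plate: on its top, above the cushion, 20 mm in from both edges; the balance is 40 mm away. Three corners stand firm; the soft one springs down 4 mm under a press of about 5 N, then stops (8 N is a good press), and comes back when let go. Which one it is changes and cannot be seen. With its shim flat it stays up under the same press.
- tab_fr (a point): middle of the top of the front right shim lever's thumb tab (24 x 24 x 5 mm). The steel lever points straight out from the plate's right side; its hinge is 36 mm out from point corner_fr, 20 mm above the worktop; the lever ends 69 mm from the hinge. Tab up: 59 mm above the worktop, 41 mm out from the hinge; flat: 24 mm and 57 mm. A press straight down 48 mm out from the hinge stays on it.
- shim_fr (a joint): front right shim lever, rad: 0 = up (tilted up 40 degrees), 0.70 = flat, at its stop. Takes 5 to 10 N at the tab, up to 15 N in moments, has no spring, stays where it is left. Going flat it jacks the cushion under that corner up 4 mm: this takes up the play of the soft cushion, but at a firm corner it would raise the plate 4 mm out of level.
- corner_rl (a point): place to press on the rear left corner of the plate: on its top, above the cushion, 20 mm in from both edges; the balance is 40 mm away. Three corners stand firm; the soft one springs down 4 mm under a press of about 5 N, then stops (8 N is a good press), and comes back when let go. Which one it is changes and cannot be seen. With its shim flat it stays up under the same press.
- tab_rl (a point): middle of the top of the rear left shim lever's thumb tab (24 x 24 x 5 mm). The steel lever points straight out from the plate's left side; its hinge is 36 mm out from point corner_rl, 20 mm above the worktop; the lever ends 69 mm from the hinge. Tab up: 59 mm above the worktop, 41 mm out from the hinge; flat: 24 mm and 57 mm. A press straight down 48 mm out from the hinge stays on it.
- shim_rl (a joint): rear left shim lever, rad: 0 = up (tilted up 40 degrees), 0.70 = flat, at its stop. Takes 5 to 10 N at the tab, up to 15 N in moments, has no spring, stays where it is left. Going flat it jacks the cushion under that corner up 4 mm: this takes up the play of the soft cushion, but at a firm corner it would raise the plate 4 mm out of level.
- corner_rr (a point): place to press on the rear right corner of the plate: on its top, above the cushion, 20 mm in from both edges; the balance is 40 mm away. Three corners stand firm; the soft one springs down 4 mm under a press of about 5 N, then stops (8 N is a good press), and comes back when let go. Which one it is changes and cannot be seen. With its shim flat it stays up under the same press.
- tab_rr (a point): middle of the top of the rear right shim lever's thumb tab (24 x 24 x 5 mm). The steel lever points straight out from the plate's right side; its hinge is 36 mm out from point corner_rr, 20 mm above the worktop; the lever ends 69 mm from the hinge. Tab up: 59 mm above the worktop, 41 mm out from the hinge; flat: 24 mm and 57 mm. A press straight down 48 mm out from the hinge stays on it.
- shim_rr (a joint): rear right shim lever, rad: 0 = up (tilted up 40 degrees), 0.70 = flat, at its stop. Takes 5 to 10 N at the tab, up to 15 N in moments, has no spring, stays where it is left. Going flat it jacks the cushion under that corner up 4 mm: this takes up the play of the soft cushion, but at a firm corner it would raise the plate 4 mm out of level.

How it is judged:
By the outcome, as a careful person would: the job done as asked, in the order asked, and still so for the second after the job is handed in, with the robot touching nothing.
It also fails if it takes over 54 s, if anything falls off the work surface, if the arm or the gripper's body presses on something with over 40 N, if the wrist force passes 120 N, or if a joint passes its speed limit or range.

### The arm

A 6-joint arm with a two-finger parallel gripper is mounted at the origin on a cart in front of the work surface, level with it; the furniture and walls round the work are solid. World frame = base frame: x ahead of the robot, y to its left, z up, the work surface at z = 0. Lengths are in m, angles in rad, forces in N, time in s.
With the tool pointing down it reaches from about 0.35 to 0.85 m from the base axis. Payload 8.1 kg.
Tool frame: the origin (TCP) lies between the finger pads; the fingertips stand 11 mm ahead of it and the grasp point (between the pads) lies 8 mm behind it (robot.tips_ahead is the distance from the TCP to the fingertips, in m); z points along the fingers, y is the line along which they close (so a half turn about z gives the same grasp; the last joint's range is limited). The gripper opens to 93 mm and grips with 3 to 60 N. Pads are 15 mm wide; open, the fingers measure 128 mm over their backs; the gripper's body (75 mm by 188 mm) begins 65 mm behind the grasp point.
Start: joints at [-1.276, 0.13, 1.488, -0, 1.523, -0.085], TCP at [0.222, -0.557, 0.23] pointing down, gripper open.
Joint ranges: [-2.96, 2.96], [-0.89, 2.26], [0.02, 2.5], [-1.34, 4.48], [0, 2.73], [-2.66, 2.66]. Speed limits (rad/s): [2.39, 2.39, 2.79, 3.14, 3.14, 3.14].

### API

Orientations are given as a rotation vector (axis times angle).
In Python, from plant import robot gives the robot as it stands. The module is installed in compiled form; this text tells all that it offers.
- The arm moves only by the tool move_arm, never from a script. Its argument "deltas" is one flat list of numbers, 7 for each row, row after row: the shift along the tool's x, y, z in m, then the turn, a rotation vector about the tool's x, y, z in rad, then the opening, from 0 (shut) to 1 (fully open). A call has 1 to 12 rows; each row is the pose to reach, as a shift and turn from the pose commanded when the call began, along the tool's axes at that moment; what a row does not reach only later rows make up. A row lasts 1/8 s, in which the tool goes at most 62.5 mm and 10.7 degrees, less where a joint would pass 70% of its speed; a pose out of reach is approached as far as the arm can. A call with a gripper value outside its range is refused whole. The fingers move at their own pace and stop on an object; "squeeze" is the grip in N (left out, the last holds). Time passes only in rows, so rows that repeat a pose let the fingers close. It gives the time, the measured TCP pose, the force, the opening and the grip force at its end, in the units of the state.
- robot.read_state(): the state, without advancing time (a new reading comes with each control period).
- robot.read_camera(name): name is "side" or "top"; returns (picture, depth): 480x640x3 uint8, red, green, blue; 480x640 float32, m along the optical axis (not along the pixel's ray), 0 where there is no reading.
- robot.camera_model(name): a dict with "K" (3x3 intrinsics, pixels), "R" (3x3) and "t" (3): a world point X has camera coordinates R X + t. Camera axes: x right, y down, z forward; pixel columns grow to the right and rows downward; lengths in m; the calibration is good to about 2 mm. A picture is of the moment at which its call begins. camera_model takes no time and is no camera call.
- robot.close_job(): hands the job in; it is judged then, once.
Trained networks look in the newest picture that a camera, given by its name, has taken for a name from the list of things; names that differ only in an ending like _2 or _b are one class to them, and where a whole thing is asked for, a point or a joint stands for the part that bears it (a point fixed in the world has none). Each returns a list of dicts, best first, with "confidence" (0 to 1); they miss things now and then, are a little off and sometimes report something else, mostly with a low value. They report only what shows in the picture. A call takes as long as a camera call.
- robot.recognise(camera, label): "uv" ([column, row] in pixels, amid what is visible of it).
The state is a dict: "t": time; "q": joint angles; "dq": joint speeds; "joint_torque": joint torques, N m; "tool_pos": TCP position; "orientation": TCP orientation; "force": force on the tool from outside, world axes, zero at the start; "wrist_torque": the same for the moment, N m; "opening": finger opening in m; "gripper_force": force on a finger pad.
Only numpy, scipy, OpenCV 4.12 (cv2) and the standard library are available. Lean on these libraries where they do the work, as an engineer would, in place of code of your own. Each camera call takes 0.05 s, during which the arm holds its last target. There are 200 camera calls.

## Working session

There is one attempt and no reset: what is moved stays moved. The work goes in short steps, Python scripts to look and compute and a tool call to move; the robot and the scene stay as the last step left them, time stands still between calls to the robot, and variables do not carry over. Pictures are saved under pics/ and viewed, at most 10 in all, crops included, and the job is handed in when it is done.

Besides the shell and the picture viewer there is one more tool, called after "Request:" as name(argument=value, ...) on one line, values as JSON. move_arm: Moves the arm, as the interface text tells. Its arguments: {"type":"object","properties":{"deltas":{"type":"array","items":{"type":"number"}},"squeeze":{"type":"number"}},"required":["deltas"]}

```bash
mkdir -p pics; cat > h.py <<'E'
import numpy as np, cv2
from plant import robot
from scipy.spatial.transform import Rotation as Ro
def w(cam,uv,d):
    m=robot.camera_model(cam);K=np.array(m['K']);p=d*np.linalg.inv(K)@[uv[0],uv[1],1]
    return np.array(m['R']).T@(p-np.array(m['t']))
def cloud(cam,D):
    m=robot.camera_model(cam);v,u=np.mgrid[:480,:640]
    P=np.stack([u,v,np.ones_like(u)],-1).reshape(-1,3)@np.linalg.inv(np.array(m['K'])).T*D.reshape(-1,1)
    return ((P-np.array(m['t']))@np.array(m['R'])).reshape(480,640,3)
E
python3 - <<'E'
from h import *
for c in('top','side'):
    im,D=robot.read_camera(c);cv2.imwrite(f'pics/{c}0.png',im[:,:,::-1]);np.save(c+'.npy',D)
    C=cloud(c,D)
    for l in 'plate balance corner_fl corner_fr corner_rl corner_rr tab_fl tab_fr tab_rl tab_rr white_bottle_mid flat_carton_mid dose_cup_mid amber_bottle_mid'.split():
        if c=='side' and l[:3] not in('tab','cor'):continue
        for r in robot.recognise(c,l)[:2]:
            u=np.round(r['uv']).astype(int);print(c,l,round(r['confidence'],2),u,C[u[1],u[0]].round(3))
s=robot.read_state();print(s['t'],s['tool_pos'],s['orientation'],s['force'],Ro.from_rotvec(s['orientation']).as_matrix().round(3))
E
```

```text
top plate 0.85 [321 243] [0.552 0.013 0.04 ]
top balance 0.84 [294 237] [0.559 0.069 0.083]
top corner_fl 0.64 [324 242] [0.554 0.006 0.038]
top corner_fr 0.68 [320 243] [0.549 0.014 0.063]
top corner_fr 0.25 [299 301] [0.426 0.064 0.002]
top corner_rl 0.7 [320 245] [0.544 0.014 0.064]
top corner_rl 0.53 [210 253] [0.528 0.252 0.07 ]
top corner_rr 0.71 [322 246] [0.545 0.01  0.042]
top tab_fl 0.84 [224 276] [0.481 0.226 0.041]
top tab_fr 0.87 [368 264] [ 0.504 -0.09   0.043]
top tab_fr 0.23 [293 239] [0.555 0.072 0.082]
top tab_rl 0.67 [222 218] [0.61  0.233 0.041]
top tab_rl 0.49 [293 239] [0.555 0.072 0.082]
top tab_rr 0.83 [362 203] [ 0.641 -0.08   0.04 ]
top white_bottle_mid 0.57 [209 251] [0.533 0.254 0.069]
top flat_carton_mid 0.92 [384 233] [ 0.574 -0.128  0.029]
top dose_cup_mid 0.56 [298 299] [0.43  0.066 0.001]
top amber_bottle_mid 0.56 [460 170] [ 0.702 -0.289  0.083]
side corner_fl 0.67 [283 300] [0.533 0.138 0.039]
side corner_fl 0.38 [328 238] [ 0.573 -0.119  0.029]
side corner_fr 0.61 [284 300] [0.531 0.138 0.04 ]
side corner_rl 0.66 [286 302] [0.526 0.138 0.037]
side corner_rr 0.96 [284 300] [0.531 0.138 0.04 ]
side corner_rr 0.39 [346 244] [ 0.512 -0.095  0.047]
side tab_fl 0.31 [284 300] [0.531 0.138 0.04 ]
side tab_fl 0.27 [225 312] [0.63  0.21  0.019]
side tab_fr 0.62 [301 232] [ 0.631 -0.09   0.044]
side tab_fr 0.54 [347 244] [ 0.511 -0.098  0.045]
side tab_rl 0.61 [223 313] [0.618 0.229 0.036]
side tab_rr 0.71 [295 231] [ 0.648 -0.089  0.042]
1.2 [ 0.22246333 -0.55723906  0.22963075] [3.08511610e+00 5.93003587e-01 5.42742434e-08] [-0.02952967  0.06360149  0.83263816] [[ 0.929  0.371  0.   ]
 [ 0.371 -0.929 -0.   ]
 [-0.     0.    -1.   ]]
```

View pics/top0.png

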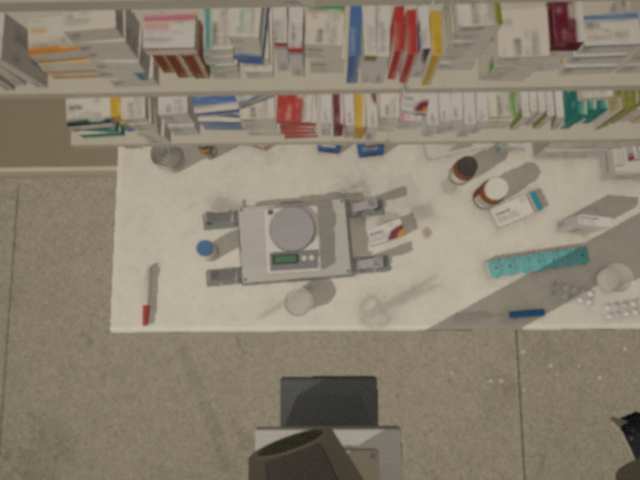

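View pics/side0.png

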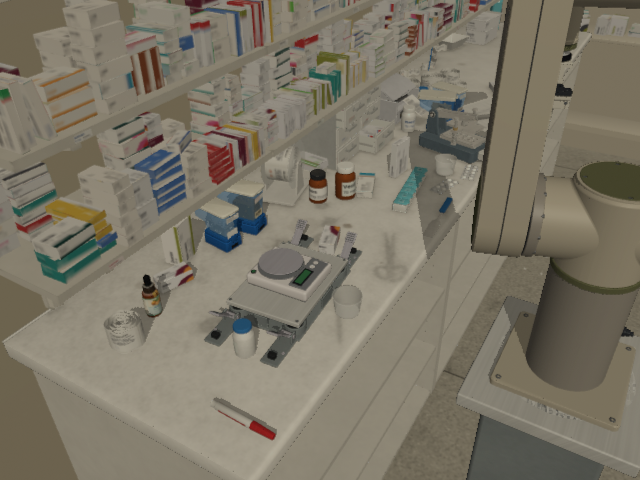

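```bash
cat > fit.py <<'E'
from h import *
from scipy.optimize import minimize
C=cloud('top',np.load('top.npy'));P=C[np.load('top.npy')>0]
box=(P[:,0]>.38)&(P[:,0]<.74)&(P[:,1]>-.16)&(P[:,1]<.3)
pl=P[box&(abs(P[:,2]-.04)<.004)]
# template: plate 170x240; maximise points inside minus outside via min-area distance
c0=np.array([.555,.07])
Q=pl[(np.linalg.norm(pl[:,:2]-c0,axis=1)<.155)][:,:2]
print(len(Q),cv2.minAreaRect((Q*1000).astype(np.float32)))
M=P[box&(P[:,2]>.034)&(P[:,2]<.046)][:,:2]
def loc(p,M):
    c,s=np.cos(p[2]),np.sin(p[2]);d=M-p[:2];return np.stack([d[:,0]*c+d[:,1]*s,-d[:,0]*s+d[:,1]*c],1)
def cost(p):
    L=loc(p,M);e=np.maximum(abs(L[:,0])-.085,abs(L[:,1])-.12)
    return -np.mean(1/(1+np.exp(e/.001)))
# inside area fraction alone is flat when large: use fixed size, so maximises
b=min((minimize(cost,[.555+dx,.07+dy,a],method='Nelder-Mead',options=dict(xatol=1e-4,fatol=1e-6)) for dx in(-.005,.005) for dy in(-.005,.005) for a in(.02,.06,.1,.14)),key=lambda r:r.fun)
p=b.x;print('plate',p.round(4),b.fun)
Z=P[box];L=loc(p,Z[:,:2])
for n,sx,sy in(('fl',-1,1),('fr',-1,-1),('rl',1,1),('rr',1,-1)):
    m=(abs(L[:,0]-sx*.065)<.02)&(L[:,1]*sy>.14)&(L[:,1]*sy<.22)&(Z[:,2]>.045)
    m2=(abs(L[:,0]-sx*.065)<.008)&(abs(L[:,1]*sy-.10)<.008)
    R=np.array([[np.cos(p[2]),-np.sin(p[2])],[np.sin(p[2]),np.cos(p[2])]])
    print(n,'tab pts local',m.sum(),np.median(L[m],0).round(4),Z[m,2].max().round(3) if m.any() else '','corner z',np.median(Z[m2,2]).round(4),'corner',(p[:2]+R@[sx*.065,sy*.1]).round(4),'press',(p[:2]+R@[sx*.065,sy*(.1+.084)]).round(4))
m=(P[:,2]>.078)&(P[:,2]<.088)&box;print('bal',cv2.minAreaRect((P[m][:,:2]*1000).astype(np.float32)))
E
python3 fit.py
```

```text
4146 ((523.7133178710938, 71.70924377441406), (244.6515350341797, 246.4268341064453), 3.087930917739868)
plate [0.5585 0.0732 0.0753] -0.8876108211220787
fl tab pts local 143 [-0.0658  0.1761] 0.068 corner z 0.0393 corner [0.4862 0.168 ] press [0.4799 0.2518]
fr tab pts local 130 [-0.0646 -0.177 ] 0.07 corner z 0.0397 corner [ 0.5013 -0.0314] press [ 0.5076 -0.1152]
rl tab pts local 135 [0.064  0.1764] 0.07 corner z 0.0398 corner [0.6158 0.1778] press [0.6095 0.2616]
rr tab pts local 123 [ 0.0646 -0.1774] 0.069 corner z 0.0396 corner [ 0.6309 -0.0216] press [ 0.6372 -0.1054]
bal ((569.0006713867188, 75.05989074707031), (92.63489532470703, 112.67349243164062), 89.48223114013672)
```

The top view shows the plate around (295,240), with a tab on each lever: fl (224,276), rl (222,218), fr (370,264), rr (366,207). The bottle is at (206,250), the carton at (385,232) and the cup at (299,300). The fitted plate matches: tabs lie at local ±0.177 m and corners at z 0.04. Next I'll check the rear clearance and work out the first move.

```bash
python3 - <<'E'
from h import *
for c in('top','side'):
    D=np.load(c+'.npy');P=cloud(c,D)[D>0]
    for x in np.arange(.62,.9,.03):
        m=(abs(P[:,0]-x-.015)<.015)&(P[:,1]>-.2)&(P[:,1]<.32)&(P[:,2]>.075)
        print(c,round(x,2),m.sum(),np.percentile(P[m,2],[0,50,100]).round(3) if m.any() else '')
s=robot.read_state();p=s['tool_pos'];R=Ro.from_rotvec(s['orientation']).as_matrix()
a=.0753;T=np.array([[-np.sin(a),np.cos(a),0],[np.cos(a),np.sin(a),0],[0,0,-1.]])
print(p,Ro.from_matrix(R.T@T).as_rotvec())
for t in([.5013,-.0314,.10],):print(t,R.T@(np.array(t)-p))
E
```

```text
top 0.62 38 [0.077 0.081 0.085]
top 0.65 0 
top 0.68 0 
top 0.71 24551 [0.205 0.477 0.691]
top 0.74 20137 [0.075 0.51  0.623]
top 0.77 6883 [0.115 0.545 0.59 ]
top 0.8 382 [0.22  0.465 0.544]
top 0.83 775 [0.453 0.463 0.485]
top 0.86 0 
top 0.89 1 [0.388 0.388 0.388]
side 0.62 31 [0.077 0.081 0.083]
side 0.65 0 
side 0.68 0 
side 0.71 15194 [0.204 0.462 0.621]
side 0.74 11717 [0.075 0.478 0.621]
side 0.77 2900 [0.075 0.324 0.62 ]
side 0.8 1304 [0.075 0.291 0.58 ]
side 0.83 602 [0.075 0.097 0.579]
side 0.86 1893 [0.075 0.305 0.546]
side 0.89 3044 [0.224 0.319 0.59 ]
[ 0.22246333 -0.55723906  0.22963075] [ 1.16287971e-06  1.19954166e-06 -1.26629978e+00]
[0.5013, -0.0314, 0.1] [ 0.45391194 -0.38499447  0.12963004]
```

Request:
move_arm(deltas=[0.04,-0.035,0.0,0,0,0.1,0,0.085,-0.07,0.0,0,0,0.2,0,0.13,-0.11,0.01,0,0,0.305,0,0.175,-0.15,0.02,0,0,0.305,0,0.22,-0.19,0.03,0,0,0.305,0,0.265,-0.23,0.04,0,0,0.305,0,0.31,-0.265,0.05,0,0,0.305,0,0.355,-0.305,0.06,0,0,0.305,0,0.4,-0.34,0.08,0,0,0.305,0,0.454,-0.385,0.11,0,0,0.305,0,0.454,-0.385,0.13,0,0,0.305,0,0.454,-0.385,0.15,0,0,0.305,0], squeeze=20)

```text
t: 2.7
tool_pos: [0.5015, -0.0297, 0.0785]
orientation: [-3.139, -0.122, 0.001]
force: [-0.7, 0.8, 0.8]
opening: 0.0005
gripper_force: 0.0
```

```bash
cat >> h.py <<'E'
PP=np.array([.5585,.0732]);A=.0753
def loc():
    s=robot.read_state();R=Ro.from_rotvec(s['orientation']).as_matrix();d=s['tool_pos'][:2]-PP;c,n=np.cos(A),np.sin(A)
    print('t',s['t'],'plate xy',np.round([d@[c,n],d@[-n,c]],4),'tipz',round(s['tool_pos'][2]-robot.tips_ahead,4),'x yaw',round(np.arctan2(R[1,0],R[0,0]),4),'tilt',R[2].round(3),'F',np.round(s['force'],2),'open',round(s['opening'],4))
E
python3 -c "
from h import *
loc()
print(robot.read_state()['q'])"
```

```text
t 2.7 plate xy [-0.0646 -0.0984] tipz 0.0675 x yaw 0.0774 tilt [-0.001 -0.    -1.   ] F [-0.69  0.81  0.78] open 0.0005
[-1.61452909e-01 -3.78144120e-03  1.91371599e+00  1.83514743e-04
  1.23229051e+00  1.33186282e+00]
```

Request:
move_arm(deltas=[0,0,0.012,0,0,0,0,0,0,0.02,0,0,0,0,0,0,0.025,0,0,0,0,0,0,0.027,0,0,0,0,0,0,0.028,0,0,0,0,0,0,0.028,0,0,0,0])

```text
t: 3.45
tool_pos: [0.5016, -0.0315, 0.052]
orientation: [3.139, 0.117, 0.001]
force: [0.7, 0.5, 0.5]
opening: 0.0002
gripper_force: 0.0
```

Request:
move_arm(deltas=[0,0,0.001,0,0,0,0,0,0,0.001,0,0,0,0])

```text
t: 3.7
tool_pos: [0.5017, -0.0314, 0.0512]
orientation: [3.139, 0.117, 0.001]
force: [-1.2, -0.3, 4.2]
opening: 0.0007
gripper_force: 2.1
```

Request:
move_arm(deltas=[0,0,0.001,0,0,0,0,0,0,0.001,0,0,0,0])

```text
t: 3.95
tool_pos: [0.5018, -0.0315, 0.051]
orientation: [3.139, 0.118, 0.001]
force: [-5.6, 0.8, 13.9]
opening: 0.0003
gripper_force: 6.8
```

fr stands firm: 14 N with almost no travel. Next is fl, passing over the balance with clearance.

Request:
move_arm(deltas=[0,0,-0.04,0,0,0,0,0,0,-0.08,0,0,0,0,0,-0.05,-0.085,0,0,0,0,0,-0.1,-0.085,0,0,0,0,0,-0.15,-0.085,0,0,0,0,0,-0.2,-0.08,0,0,0,0,0,-0.2,-0.045,0,0,0,0,0,-0.2,-0.015,0,0,0,0,0,-0.2,-0.006,0,0,0,0,0,-0.2,-0.003,0,0,0,0,0,-0.2,-0.003,0,0,0,0])

```text
t: 5.32
tool_pos: [0.4873, 0.1681, 0.0537]
orientation: [-3.139, -0.117, -0.002]
force: [0.1, -0.1, 1.4]
opening: 0.0007
gripper_force: 0.0
```

```bash
python3 -c "
from h import *
loc()"
```

```text
t 5.325 plate xy [-0.0639  0.0999] tipz 0.0427 x yaw 0.0743 tilt [ 0.002 -0.    -1.   ] F [ 0.13 -0.07  1.36] open 0.0007
```

Request:
move_arm(deltas=[0,0,0.001,0,0,0,0,0,0,0.001,0,0,0,0])

```text
t: 5.58
tool_pos: [0.487, 0.1681, 0.0524]
orientation: [-3.139, -0.117, -0.002]
force: [0.6, -0.2, 0.5]
opening: 0.0004
gripper_force: 0.0
```

Request:
move_arm(deltas=[0,0,0.001,0,0,0,0,0,0,0.001,0,0,0,0])

```text
t: 5.82
tool_pos: [0.4868, 0.1681, 0.051]
orientation: [-3.139, -0.117, -0.001]
force: [0.4, -0.6, 1.9]
opening: 0.0003
gripper_force: 1.1
```

Request:
move_arm(deltas=[0,0,0.001,0,0,0,0,0,0,0.001,0,0,0,0])

```text
t: 6.08
tool_pos: [0.4866, 0.1682, 0.0499]
orientation: [-3.139, -0.117, -0.001]
force: [-1.9, -0.5, 4.1]
opening: 0.0006
gripper_force: 2.3
```

Request:
move_arm(deltas=[0,0,0.001,0,0,0,0,0,0,0.001,0,0,0,0])

```text
t: 6.32
tool_pos: [0.4866, 0.1683, 0.0489]
orientation: [-3.139, -0.118, -0.0]
force: [-1.6, 0.8, 6.2]
opening: 0.0006
gripper_force: 2.9
```

Request:
move_arm(deltas=[0,0,0.001,0,0,0,0,0,0,0.001,0,0,0,0])

```text
t: 6.58
tool_pos: [0.4865, 0.1683, 0.0479]
orientation: [-3.139, -0.118, -0.0]
force: [-2.0, 0.4, 6.4]
opening: 0.0004
gripper_force: 3.3
```

Request:
move_arm(deltas=[0,0,0.001,0,0,0,0,0,0,0.0015,0,0,0,0])

```text
t: 6.82
tool_pos: [0.4865, 0.1684, 0.0473]
orientation: [-3.139, -0.118, -0.0]
force: [-7.6, 0.1, 16.5]
opening: 0.0004
gripper_force: 8.8
```

fl is the soft corner: it gave 4 mm at about 6 N, then hit its stop. Next I'll press its tab.

Request:
move_arm(deltas=[0,0,-0.03,0,0,0,0,0,0,-0.06,0,0,0,0,-0.001,-0.042,-0.062,0,0,0,0,-0.001,-0.084,-0.062,0,0,0,0,-0.001,-0.084,-0.05,0,0,0,0,-0.001,-0.084,-0.037,0,0,0,0,-0.001,-0.084,-0.037,0,0,0,0])

```text
t: 7.7
tool_pos: [0.4777, 0.2502, 0.0808]
orientation: [3.138, 0.116, -0.006]
force: [-1.1, 0.1, -0.1]
opening: 0.0006
gripper_force: 0.0
```

```bash
python3 -c "
from h import *
loc()
im,D=robot.read_camera('side');cv2.imwrite('pics/s1.png',cv2.resize(im[200:400,140:400,::-1],(780,600)))"
```

```text
t 7.7 plate xy [-0.0673  0.1826] tipz 0.0698 x yaw 0.0739 tilt [-0.004  0.002 -1.   ] F [-1.09  0.09 -0.06] open 0.0006
```

View pics/s1.png

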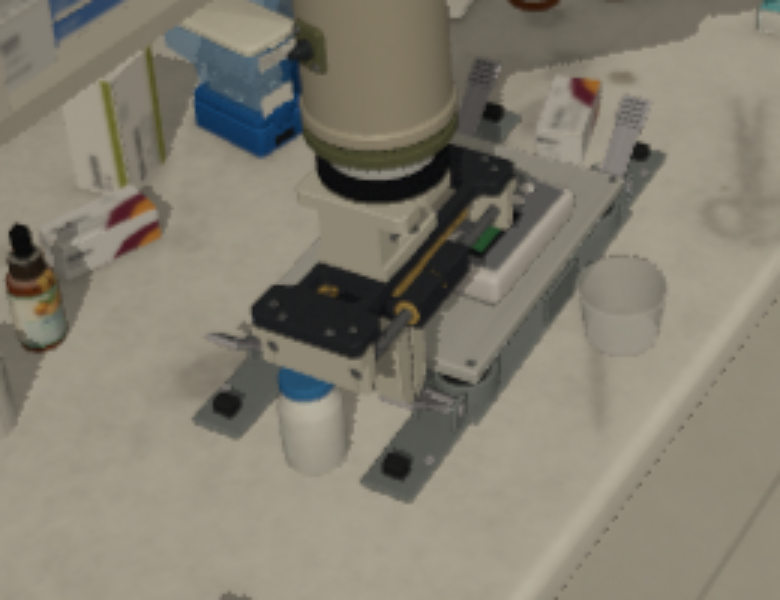

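The crop shows the closed fingertips just above the fl tab (about 400,395), with the bottle (310,430) clear of them and below the gripper body. Pressing the tab down.

Request:
move_arm(deltas=[0.002,-0.001,0.004,0,0,0,0,0.002,-0.001,0.008,0,0,0,0,0.002,-0.001,0.012,0,0,0,0,0.002,-0.001,0.016,0,0,0,0])

```text
t: 8.25
tool_pos: [0.4823, 0.2569, 0.0701]
orientation: [-3.132, -0.117, -0.006]
force: [-9.0, 18.0, 16.9]
opening: 0.0007
gripper_force: 13.3
```

Request:
move_arm(deltas=[0,0,0.004,0,0,0,0,0,0,0.008,0,0,0,0,0,0,0.012,0,0,0,0,0,0,0.016,0,0,0,0])

```text
t: 8.75
tool_pos: [0.4822, 0.2537, 0.0523]
orientation: [-3.138, -0.118, -0.004]
force: [0.2, 2.1, 4.0]
opening: 0.0003
gripper_force: 1.9
```

Request:
move_arm(deltas=[0,0,0.004,0,0,0,0,0,0,0.008,0,0,0,0,0,0,0.011,0,0,0,0,0,0,0.012,0,0,0,0])

```text
t: 9.25
tool_pos: [0.481, 0.2528, 0.0388]
orientation: [3.139, 0.117, -0.0]
force: [1.0, 2.4, 3.8]
opening: 0.0008
gripper_force: 2.0
```

Request:
move_arm(deltas=[0,0,0.002,0,0,0,0,0,0,0.002,0,0,0,0])

```text
t: 9.5
tool_pos: [0.4808, 0.2527, 0.0368]
orientation: [3.139, 0.118, -0.001]
force: [0.7, 1.9, 2.2]
opening: 0.0007
gripper_force: 1.3
```

Request:
move_arm(deltas=[0,0,0.001,0,0,0,0,0,0,0.002,0,0,0,0,0,0,0.002,0,0,0,0])

```text
t: 9.88
tool_pos: [0.4809, 0.2529, 0.0349]
orientation: [3.139, 0.117, -0.001]
force: [0.7, 1.7, 2.1]
opening: 0.0007
gripper_force: 1.2
```

Request:
move_arm(deltas=[0,0,0.001,0,0,0,0,0,0,0.001,0,0,0,0])

```text
t: 10.12
tool_pos: [0.481, 0.2529, 0.0346]
orientation: [3.139, 0.118, -0.001]
force: [-3.1, 0.8, 8.7]
opening: 0.0006
gripper_force: 4.3
```

Request:
move_arm(deltas=[0,0,0.001,0,0,0,0,0,0,0.001,0,0,0,0])

```text
t: 10.38
tool_pos: [0.4811, 0.2529, 0.0344]
orientation: [3.139, 0.118, -0.0]
force: [-5.8, -0.1, 16.3]
opening: 0.0007
gripper_force: 7.9
```

The lever has stopped at its stop (tip at 23.5 mm, 16 N). Lifting off and pressing corner fl again.

Request:
move_arm(deltas=[0,0,-0.03,0,0,0,0,0,0,-0.06,0,0,0,0,0,0.042,-0.06,0,0,0,0,0,0.084,-0.055,0,0,0,0,0,0.084,-0.035,0,0,0,0,0,0.084,-0.025,0,0,0,0,0,0.084,-0.022,0,0,0,0,0,0.084,-0.022,0,0,0,0])

```text
t: 11.38
tool_pos: [0.4872, 0.1695, 0.0551]
orientation: [3.139, 0.119, -0.001]
force: [-0.5, 0.1, -0.1]
opening: 0.0006
gripper_force: 0.0
```

```bash
python3 -c "
from h import *
loc()"
```

```text
t 11.375 plate xy [-0.0639  0.1014] tipz 0.0441 x yaw 0.0756 tilt [-0.001  0.    -1.   ] F [-0.47  0.12 -0.14] open 0.0006
```

Request:
move_arm(deltas=[0,0,0.001,0,0,0,0,0,0,0.001,0,0,0,0])

```text
t: 11.62
tool_pos: [0.4876, 0.1694, 0.0545]
orientation: [-3.139, -0.118, -0.001]
force: [-0.3, 0.1, -0.5]
opening: 0.0003
gripper_force: 0.0
```

Request:
move_arm(deltas=[0,0,0.001,0,0,0,0,0,0,0.001,0,0,0,0])

```text
t: 11.88
tool_pos: [0.4873, 0.1692, 0.0532]
orientation: [-3.139, -0.118, -0.0]
force: [-0.1, -0.3, -0.1]
opening: 0.0004
gripper_force: 0.0
```

Request:
move_arm(deltas=[0,0,0.001,0,0,0,0,0,0,0.002,0,0,0,0,0,0,0.002,0,0,0,0])

```text
t: 12.25
tool_pos: [0.4873, 0.1691, 0.0512]
orientation: [3.139, 0.117, -0.0]
force: [-1.0, 0.3, 2.2]
opening: 0.0006
gripper_force: 0.9
```

Request:
move_arm(deltas=[0,0,0.001,0,0,0,0,0,0,0.001,0,0,0,0])

```text
t: 12.5
tool_pos: [0.4874, 0.1692, 0.0511]
orientation: [3.139, 0.118, -0.0]
force: [-5.9, -1.3, 10.9]
opening: 0.0005
gripper_force: 5.3
```

It now stands firm: 11 N with no travel. Retracting and checking the result.

Request:
move_arm(deltas=[0,0,-0.03,0,0,0,0,0,0,-0.08,0,0,0,0,0,0,-0.12,0,0,0,0,-0.04,0,-0.15,0,0,0,0,-0.08,0,-0.15,0,0,0,0,-0.11,0.03,-0.15,0,0,0,0,-0.11,0.07,-0.15,0,0,0,0,-0.11,0.12,-0.15,0,0,0,0,-0.11,0.17,-0.15,0,0,0,0,-0.11,0.22,-0.15,0,0,0,0,-0.11,0.27,-0.15,0,0,0,0,-0.11,0.27,-0.15,0,0,0,0])

```text
t: 14.0
tool_pos: [0.3976, -0.1111, 0.2001]
orientation: [3.139, 0.11, -0.0]
force: [0.1, -0.1, 0.4]
opening: 0.0002
gripper_force: 0.0
```

```bash
python3 - <<'E'
from h import *
loc()
im,D=robot.read_camera('side');cv2.imwrite('pics/s2.png',cv2.resize(im[200:400,140:400,::-1],(780,600)))
C=cloud('side',D);P=C[D>0]
d=P[:,:2]-PP;L=np.stack([d@[np.cos(A),np.sin(A)],d@[-np.sin(A),np.cos(A)]],1)
for n,sx,sy in(('fl',-1,1),('fr',-1,-1),('rl',1,1),('rr',1,-1)):
    m=(abs(L[:,0]-sx*.065)<.014)&(L[:,1]*sy>.14)&(L[:,1]*sy<.21)
    print(n,m.sum(),np.percentile(P[m,2],[50,98]).round(3))
E
```

```text
t 14.0 plate xy [-0.1743 -0.1717] tipz 0.1891 x yaw 0.0698 tilt [-0.     0.001 -1.   ] F [ 0.05 -0.14  0.42] open 0.0002
fl 750 [0.006 0.025]
fr 348 [0.035 0.064]
rl 446 [0.006 0.065]
rr 328 [0.034 0.064]
```

View pics/s2.png

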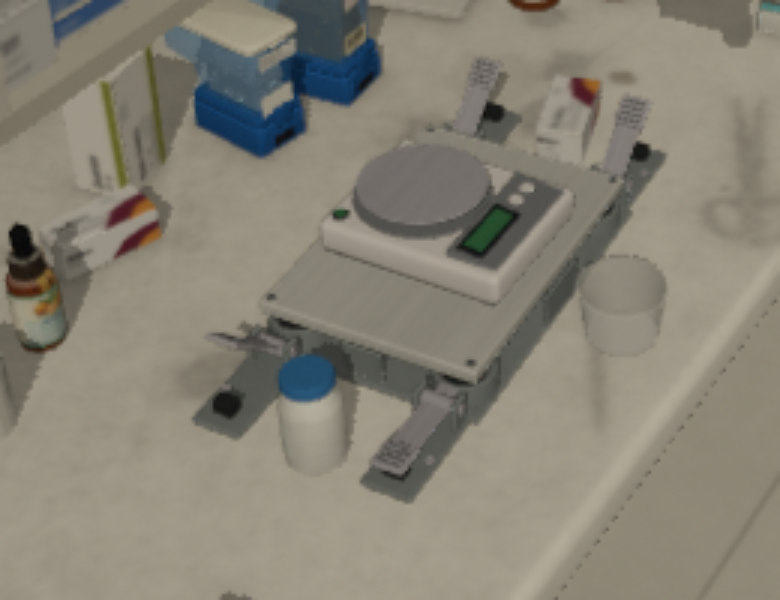

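The fl lever lies flat (410,430) with its tab at 25 mm. The other three levers are up, and the bottle, cup, carton and balance haven't moved.

```bash
python3 -c "
from plant import robot
print(robot.close_job())"
```

```text
the job is handed in; nothing more can be done
None
```

The front left corner was the soft one; its shim lever is now flat at its stop, the corner held firm when pressed again, and the job is handed in with the other levers still up.

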